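# Clear the magnifier, then lay the red carabiner in the tray

### The job

Someone left the black magnifier in the yellow inspection tray: lift it out and lay it flat on the middle of the cork mat. Then take the red carabiner from the shelf and lay it flat in the middle of the tray. Leave the blue and the silver carabiner lying on the shelf where they are.

Things in the scene. Friction and masses are not known exactly. Their poses are not given: they have to be found in the camera images.
- magnifier: Glossy black plastic hand magnifier lying flat in the tray at first, 137 mm long, about 80 g. Origin: middle of its length, on the underside; x towards the lens, z up. Straight handle from x = -68 to +2 mm, 16 mm wide, 15 mm high; round lens frame centred at x = +36 mm, 66 mm across, 12 mm high. It balances at about x = -7 mm; a good grip is across the handle at x = -20 mm.
- red_carabiner: The red carabiner of 11 mm round bar lying flat on the shelf: 100 mm long (x), 60 mm wide (y) over its straight parallel sides, 11 mm thick, 38 mm open inside. Origin: middle of its underside; z up. Its outer sides are straight for 22 mm either side of the middle, so it can be gripped across its width. About 80 g. This is the one to inspect.
- tray: Fixed yellow shallow tray, 190 mm (x) by 170 mm (y) outside, walls 5 mm thick, rim 12 mm above the shelf, inner floor 5 mm above the shelf. Origin: under its centre, at shelf height; z up.
- mat: Fixed square cork mat, 200 by 200 mm, 4 mm thick, flat on the shelf. Origin: centre of its underside (shelf height); z up.
- blue_carabiner: A blue carabiner of 11 mm round bar lying flat on the shelf: 100 mm long (x), 60 mm wide (y) over its straight parallel sides, 11 mm thick, 38 mm open inside. Origin: middle of its underside; z up. Its outer sides are straight for 22 mm either side of the middle, so it can be gripped across its width. About 80 g. Bystander.
- silver_carabiner: A silver carabiner of 11 mm round bar lying flat on the shelf: 100 mm long (x), 60 mm wide (y) over its straight parallel sides, 11 mm thick, 38 mm open inside. Origin: middle of its underside; z up. Its outer sides are straight for 22 mm either side of the middle, so it can be gripped across its width. About 80 g. Bystander.
Things that resemble listed ones, but are neither listed nor needed, are in the scene too. Of the things that look like the red_carabiner, the smallest one is meant.

How it is judged:
By the outcome, as a careful person would: the job done as asked, in the order asked, and still so for the second after the job is handed in, with the robot touching nothing.
It also fails if it takes over 67 s, if anything falls off the work surface, if the arm or the gripper's body presses on something with over 40 N, if the wrist force passes 120 N, or if a joint passes its speed limit or range.

### The arm

A 6-joint arm with a two-finger parallel gripper is mounted at the origin on the work surface. World frame = base frame: x ahead of the robot, y to its left, z up, the work surface at z = 0. Lengths are in m, angles in rad, forces in N, time in s.
With the tool pointing down it reaches from about 0.425 to 0.95 m from the base axis. Payload 3.5 kg.
Tool frame: the origin (TCP) lies on the centre line of the jaws, within the pads' length; the fingertips stand 14 mm ahead of it and the grasp point (between the pads) lies 5 mm behind it (tips_ahead is the distance from the TCP to the fingertips, in m); y points along the fingers, z is the direction in which the jaws open and shut, and the axes are right-handed (so a half turn about y gives the same grasp; the last joint's range is limited). The gripper opens to 85 mm and grips with 20 to 120 N. Pads are 22 mm wide; open, the fingers measure 114 mm over their backs; the gripper's body (76 mm by 85 mm) begins 54 mm behind the grasp point. The pads swing forward as they close: fully open they stand 13 mm farther back than shut.
Start: joints at [-1.304, 0.286, 1.577, -0, 1.279, -0.15], TCP at [0.273, -0.617, 0.245] pointing down, gripper open.
Joint ranges: [-2.77, 2.77], [-0.9, 2.22], [0.21, 2.48], [-1.53, 4.67], [0.24, 2.81], [-2.84, 2.84]. Speed limits (rad/s): [2.79, 2.79, 3.14, 3.14, 3.14, 3.14].

### API

Orientations are given as a unit quaternion [x, y, z, w].
In Python, from plant import get_state, read_camera, sign_off, tips_ahead gives the robot as it stands.
- The arm moves only by the tool send_rows, never from a script. Its argument "plan" is a list of rows, each a list of 2 entries, a list of its own where there are three numbers: the shift along the tool's x, y, z in units of 12 cm (1.0 is 12 cm), then the turn, a rotation vector about the tool's x, y, z in units of 360 degrees (1.0 is 360 degrees). In form: [[[tx, ty, tz], [rx, ry, rz]], ...]. A call has 1 to 12 rows; each row shifts and turns the commanded pose from where the row before left it, along the tool's axes as they then stand; what a row does not reach is not made up. A row lasts 1/10 s, in which the tool goes at most 50 mm and 8.59 degrees, less where a joint would pass 70% of its speed; a pose out of reach is approached as far as the arm can. A call with a number of a shift or a turn outside -1 to 1 is refused whole. A call with a gripper value outside its range is refused whole. "gripper" is the closure, from 0 (fully open) to 1 (shut), set as the call begins (left out, the last holds). The fingers move at their own pace and stop on an object; "grip_force" is the grip in N (left out, the last holds). Time passes only in rows, so rows that do not move let the fingers close. It gives the time, the measured TCP pose, the force and the opening at its end, in the units of the state.
- get_state(): the state, without advancing time (a new reading comes with each control period).
- read_camera(name): name is "scene" or "top" or "wrist"; returns a dict with "img" (400x640x3 uint8, blue, green, red), "fx", "fy", "cx", "cy" (pixels), "world_from_camera" (4x4, takes a point from camera to world coordinates); the wrist camera has in their place "mount" (4x4, takes a point from camera to tool coordinates, whose origin is the TCP and whose axes are the tool frame's). Camera axes: x right, y down, z forward; pixel columns grow to the right and rows downward; lengths in m; the calibration is good to about 2 mm. The wrist camera is an equidistant fisheye: a pixel r from the principal point sees the ray r / f radians off the axis. A picture is of the moment at which its call begins: read the wrist's pose just before it. There is no depth.
- sign_off(): hands the job in, once; it reports no verdict.
The state is a dict: "time": time; "qpos": joint angles; "dq": joint speeds; "joint_efforts": joint torques, N m; "eef_pos": TCP position; "tcp_rot": TCP orientation; "contact_force": force on the tool from outside, world axes, zero at the start; "wrist_torque": the same for the moment, N m; "opening": opening from 0.0 (shut) to 1.0 (fully open).
Only numpy, scipy, OpenCV 4.12 (cv2) and the standard library are available. Lean on these libraries where they do the work, as an engineer would, in place of code of your own. Each camera call takes 0.05 s, during which the arm holds its last target. There are 200 camera calls.

## Working session

There is one attempt and no reset: what is moved stays moved. The work goes in short steps, Python scripts to look and compute and a tool call to move; the robot and the scene stay as the last step left them, time stands still between calls to the robot, and variables do not carry over. Pictures are saved under pics/ and viewed, about 8 in all and at most 12, crops included, and the job is handed in when it is done.

Besides the shell and the picture viewer there is one more tool, called after "Request:" in YAML: its name, and indented under it one key for each argument. send_rows: Moves the arm, as the interface text tells. Its arguments: {"type":"object","properties":{"plan":{"type":"array"},"gripper":{"type":"number"},"grip_force":{"type":"number"}},"required":["plan"]}

```bash
mkdir -p pics; ls; python3 - <<'E'
from plant import *
import cv2,numpy as np
s=get_state();print(s, tips_ahead)
for n in("top","scene"):
    c=read_camera(n);cv2.imwrite(f"pics/{n}0.png",c["img"]);print(n,c["fx"],c["fy"],c["cx"],c["cy"],np.round(c["world_from_camera"],4).tolist())
c=read_camera("wrist");print({k:v for k,v in c.items() if k!="img"})
E
```

```text
pics
{'time': 0.0, 'qpos': array([-1.30396179e+00,  2.87187394e-01,  1.57816037e+00, -4.46320974e-05,
        1.27860247e+00, -1.50015082e-01]), 'dq': array([3.93073101e-04, 1.49540171e-04, 1.21069306e-03, 7.60912321e-05,
       1.59972398e-04, 1.89690368e-03]), 'joint_efforts': array([-2.44926659e-04, -4.05986559e+01, -2.92622727e+01, -1.85387412e-04,
        5.93953970e-03, -6.25125381e-06]), 'eef_pos': array([ 0.27313851, -0.61659101,  0.24394166]), 'tcp_rot': array([-0.14638197,  0.69263342, -0.69097097,  0.14625449]), 'contact_force': array([-0.24662536,  0.41257705, -0.80235835]), 'wrist_torque': array([-0.02579478, -0.0071441 ,  0.0173001 ]), 'opening': 0.9984671372565419} 0.014
top 399.73966342478184 399.73966342478184 321.76150153133625 199.4970307590128 [[0.0385, -0.9729, 0.2278, 0.3883], [-0.9992, -0.039, 0.0026, -0.0225], [0.0063, -0.2277, -0.9737, 1.0165], [0.0, 0.0, 0.0, 1.0]]
scene 519.2938200666457 519.2938200666457 316.41635404077624 191.32058640153028 [[-0.703, 0.5592, -0.4395, 1.153], [0.7111, 0.5437, -0.4458, 0.5292], [-0.0103, -0.6259, -0.7799, 0.9943], [0.0, 0.0, 0.0, 1.0]]
{'fx': 309.70691628693146, 'fy': 309.70691628693146, 'cx': 327.7987611720258, 'cy': 198.14296414471758, 'mount': array([[-1.16687996e-03,  9.49643154e-01,  3.13331323e-01,
        -7.98029305e-02],
       [ 9.88560586e-05, -3.13331425e-01,  9.49643832e-01,
        -1.27566853e-01],
       [ 9.99999314e-01,  1.13909506e-03,  2.71742181e-04,
        -3.67151180e-04],
       [ 0.00000000e+00,  0.00000000e+00,  0.00000000e+00,
         1.00000000e+00]])}
```

View pics/top0.png

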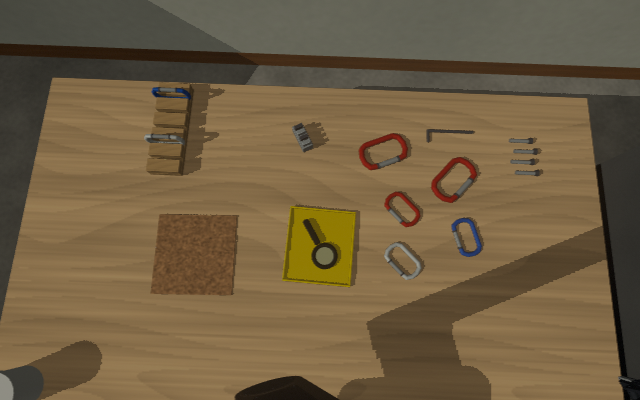

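View pics/scene0.png

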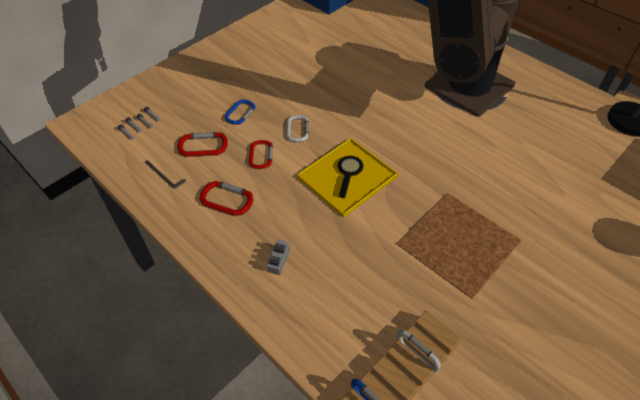

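Red look-alikes in the top view are at (384,152) large, (455,180) large and (403,209) small. The small one fits the description. The blue (467,237) and silver (403,261) carabiners are bystanders, and the magnifier is in the tray at (318,243). I'll check that choice in an enlarged crop.

```bash
cat > h.py <<'E'
from plant import *
import cv2,numpy as np
from scipy.spatial.transform import Rotation as R
def ray(c,uv,s=None):
    u,v=uv
    if "mount" in c:
        x,y=u-c["cx"],v-c["cy"]; r=np.hypot(x,y); t=r/c["fx"]
        d=np.array([x/r*np.sin(t),y/r*np.sin(t),np.cos(t)])
        T=np.eye(4);T[:3,:3]=R.from_quat(s["tcp_rot"]).as_matrix();T[:3,3]=s["eef_pos"];T=T@c["mount"]
    else:
        d=np.array([(u-c["cx"])/c["fx"],(v-c["cy"])/c["fy"],1]);T=c["world_from_camera"]
    return T[:3,3],T[:3,:3]@d
def hit(c,uv,z,s=None):
    o,d=ray(c,uv,s);return (o+d*(z-o[2])/d[2])[:3]
def move(target,ydeg=None):
    """print shift in tool units to go to target (TCP) from the present"""
    s=get_state();M=R.from_quat(s["tcp_rot"]).as_matrix()
    print("shift tool units",np.round(M.T@(np.array(target)-s["eef_pos"])/0.12,3))
    print("axes x,y,z world",np.round(M.T,3).tolist(),"jaw deg",np.degrees(np.arctan2(M[1,2],M[0,2])))
E
python3 - <<'E'
from h import *
c=read_camera("top")
i=c["img"][180:300,275:495];cv2.imwrite("pics/crop1.png",cv2.resize(i,None,fx=3.6,fy=3.6,interpolation=cv2.INTER_CUBIC))
def p(n,uv,z):print(n,np.round(hit(c,uv,z),4))
for uv in [(160,214),(238,215),(233,294),(152,293)]:p("mat",uv,.004)
for uv in [(292,206),(358,211),(352,286),(284,280)]:p("tray",uv,.012)
for n,uv in dict(red=(403,209),redA=(384,152),redB=(455,180),blue=(467,237),silv=(403,261),lens=(324,256),hend=(307,221)).items():p(n,uv,.008)
move([.6,0,.2])
E
```

```text
mat [0.5703 0.3946 0.004 ]
mat [0.5756 0.1942 0.004 ]
mat [0.3778 0.1894 0.004 ]
mat [0.3725 0.3885 0.004 ]
tray [0.6032 0.056  0.012 ]
tray [ 0.5968 -0.1138  0.012 ]
tray [ 0.4082 -0.1024  0.012 ]
tray [0.4161 0.0654 0.012 ]
red [ 0.6075 -0.2301  0.008 ]
redA [ 0.761  -0.1806  0.008 ]
redB [ 0.6909 -0.3674  0.008 ]
blue [ 0.5413 -0.3923  0.008 ]
silv [ 0.4744 -0.2291  0.008 ]
lens [ 0.4791 -0.031   0.008 ]
hend [0.5663 0.0158 0.008 ]
shift tool units [-4.571  0.377 -3.597]
axes x,y,z world [[-0.914, -0.405, -0.0], [-0.0, 0.001, -1.0], [0.405, -0.914, -0.001]] jaw deg -66.11723423152687
```

View pics/crop1.png

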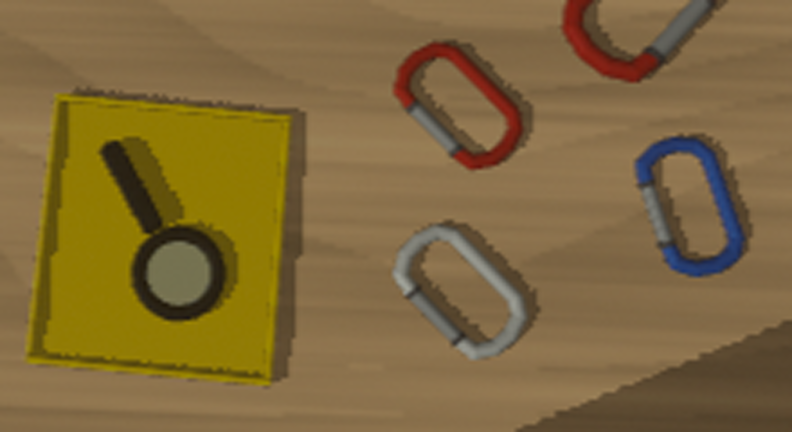

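The small red one at (402,209) matches the blue and silver ones in size, while the other two reds are clearly bigger. The lens is at (324,256) and the handle end at (306,221). I'm moving above the handle.

Request:
send_rows:
  plan:
    - [[-0.15, 0.02, -0.14], [0, 0, 0]]
    - [[-0.27, 0.04, -0.25], [0, 0, 0]]
    - [[-0.27, 0.04, -0.25], [0, 0, 0]]
    - [[-0.27, 0.04, -0.25], [0, 0, 0]]
    - [[-0.27, 0.04, -0.25], [0, 0, 0]]
    - [[-0.27, 0.04, -0.25], [0, 0, 0]]
    - [[-0.27, 0.04, -0.25], [0, 0, 0]]
    - [[-0.27, 0.04, -0.25], [0, 0, 0]]
    - [[-0.27, 0.04, -0.25], [0, 0, 0]]
    - [[-0.27, 0.04, -0.25], [0, 0, 0]]
    - [[-0.27, 0.04, -0.25], [0, 0, 0]]
    - [[-0.27, 0.04, -0.25], [0, 0, 0]]
  gripper: 0.4
  grip_force: 40

```text
time: 1.4
eef_pos: [0.4756, -0.1467, 0.1901]
tcp_rot: [0.146, -0.692, 0.692, -0.146]
contact_force: [0.3, -0.5, -0.3]
opening: 0.598
```

Request:
send_rows:
  plan:
    - [[-0.25, 0.04, -0.25], [0, 0, 0]]
    - [[-0.25, 0.04, -0.25], [0, -0.006, 0]]
    - [[-0.2, 0.04, -0.25], [0, -0.006, 0]]
    - [[-0.1, 0.02, -0.12], [0, 0, 0]]
    - [[0, 0, 0], [0, 0, 0]]
    - [[0, 0, 0], [0, 0, 0]]

```text
time: 2.0
eef_pos: [0.5178, -0.0135, 0.1732]
tcp_rot: [0.173, -0.686, 0.686, -0.172]
contact_force: [-0.8, -0.4, 0.9]
opening: 0.601
```

```bash
python3 - <<'E'
from h import *
s=get_state();c=read_camera("wrist");cv2.imwrite("pics/w1.png",c["img"]);print(s["eef_pos"],s["qpos"],s["opening"],s["contact_force"]);move([.528,-.004,.15])
E
```

```text
[ 0.51783033 -0.01345244  0.17319379] [-2.21798531e-01  1.24287741e-02  2.02264578e+00 -5.14568149e-04
  1.10683701e+00  8.55955350e-01] 0.6013826009542536 [-0.84137823 -0.43448264  0.94081426]
shift tool units [-0.114  0.195 -0.034]
axes x,y,z world [[-0.881, -0.472, 0.0], [0.0, -0.0, -1.0], [0.472, -0.881, 0.0]] jaw deg -61.80468968337757
```

View pics/w1.png

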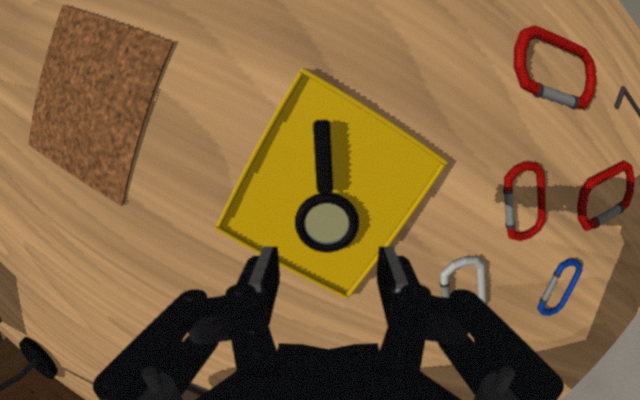

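The wrist view shows the handle end at (321,121), the lens centre at (327,221), and the tray corners at (305,69), (447,163), (348,296) and (218,227). I'll measure from these.

```bash
python3 - <<'E'
from h import *
s=get_state();c=read_camera("wrist")
L=hit(c,(327,221.5),.014,s);H=hit(c,(322,121),.018,s);N=hit(c,(324.5,189),.018,s)
print("lens",L,"end",H,np.linalg.norm(L-H),"neck",N)
d=(L-H)[:2];d/=np.linalg.norm(d);print("dir deg",np.degrees(np.arctan2(d[1],d[0])))
g=np.r_[L[:2]-.056*d,.05];print("grip",g);move(g)
t=np.array([hit(c,u,.012,s) for u in[(305,69),(447,163),(348,296),(218,227)]]);print("tray",t.round(4),t.mean(0))
E
```

```text
lens [ 0.48257692 -0.03179856  0.014     ] end [0.56821626 0.0193009  0.018     ] 0.09980606726134866 neck [ 0.51243468 -0.01308509  0.018     ]
dir deg -149.17622535152606
grip [ 0.53066677 -0.0031042   0.05      ]
shift tool units [-0.138  1.029 -0.033]
axes x,y,z world [[-0.882, -0.472, -0.0], [0.0, -0.0, -1.0], [0.472, -0.882, 0.0]] jaw deg -61.853664964665676
tray [[ 0.6035  0.0559  0.012 ]
 [ 0.5931 -0.1086  0.012 ]
 [ 0.4114 -0.0972  0.012 ]
 [ 0.4204  0.0664  0.012 ]] [ 0.50709112 -0.02085589  0.012     ]
```

Request:
send_rows:
  plan:
    - [[-0.07, 0.15, -0.015], [0, -0.007, 0]]
    - [[-0.06, 0.25, -0.015], [0, 0, 0]]
    - [[0, 0.3, 0], [0, 0, 0]]
    - [[0, 0.25, 0], [0, 0, 0]]
    - [[0, 0.15, 0], [0, 0, 0]]
    - [[0, 0, 0], [0, 0, 0]]
    - [[0, 0, 0], [0, 0, 0]]

```text
time: 2.8
eef_pos: [0.5301, -0.0037, 0.0418]
tcp_rot: [0.187, -0.682, 0.682, -0.187]
contact_force: [1.2, 0.0, -0.7]
opening: 0.599
```

```bash
python3 - <<'E'
from h import *
s=get_state();c=read_camera("wrist");cv2.imwrite("pics/w2.png",c["img"]);print(s["eef_pos"],s["opening"],s["contact_force"]);move([.529,-.004,.0215])
E
```

```text
[ 0.53012469 -0.00372844  0.04179034] 0.5989287266697834 [ 1.18162362  0.01640473 -0.69044665]
shift tool units [ 0.015  0.176 -0.006]
axes x,y,z world [[-0.86, -0.51, -0.002], [0.002, -0.0, -1.0], [0.51, -0.86, 0.002]] jaw deg -59.3466811165438
```

View pics/w2.png

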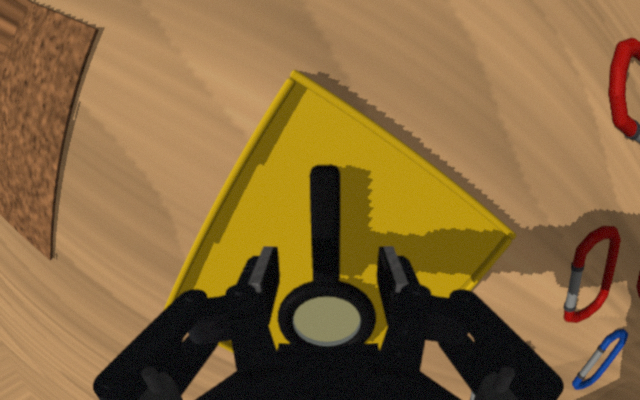

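The handle runs between the pads, centred and parallel (column ~325 against the pads' 265 and 390). Now I'll go down and grip.

Request:
send_rows:
  plan:
    - [[0.01, 0.08, -0.005], [0, 0, 0]]
    - [[0, 0.08, 0], [0, 0, 0]]
    - [[0, 0, 0], [0, 0, 0]]
    - [[0, 0, 0], [0, 0, 0]]

```text
time: 3.25
eef_pos: [0.5282, -0.0027, 0.0218]
tcp_rot: [-0.188, 0.682, -0.682, 0.187]
contact_force: [0.1, 0.1, 0.6]
opening: 0.598
```

Request:
send_rows:
  plan:
    - [[0, 0, 0], [0, 0, 0]]
    - [[0, 0, 0], [0, 0, 0]]
    - [[0, 0, 0], [0, 0, 0]]
    - [[0, 0, 0], [0, 0, 0]]
    - [[0, 0, 0], [0, 0, 0]]
    - [[0, 0, 0], [0, 0, 0]]
    - [[0, 0, 0], [0, 0, 0]]
    - [[0, 0, 0], [0, 0, 0]]
  gripper: 1.0
  grip_force: 50

```text
time: 4.05
eef_pos: [0.529, -0.0029, 0.0226]
tcp_rot: [0.187, -0.682, 0.682, -0.188]
contact_force: [0.2, 0.4, 4.1]
opening: 0.173
```

Request:
send_rows:
  plan:
    - [[0, -0.05, 0], [0, 0, 0]]
    - [[0, -0.1, 0], [0, 0, 0]]
    - [[0, -0.2, 0], [0, 0, 0]]
    - [[0, -0.25, 0], [0, 0, 0]]
    - [[0, -0.15, 0], [0, 0, 0]]
    - [[0, 0, 0], [0, 0, 0]]

```text
time: 4.65
eef_pos: [0.5305, -0.0032, 0.1157]
tcp_rot: [0.185, -0.681, 0.683, -0.189]
contact_force: [1.0, -0.1, -0.2]
opening: 0.17
```

Request:
send_rows:
  plan:
    - [[-0.05, 0, -0.12], [0, 0, 0]]
    - [[-0.1, 0, -0.23], [0, 0, 0]]
    - [[-0.13, 0, -0.3], [0, 0, 0]]
    - [[-0.13, 0, -0.3], [0, 0, 0]]
    - [[-0.13, 0, -0.3], [0, 0, 0]]
    - [[-0.13, 0, -0.3], [0, 0, 0]]
    - [[-0.13, 0, -0.3], [0, 0, 0]]
    - [[-0.13, 0, -0.3], [0, 0, 0]]
    - [[-0.09, 0, -0.2], [0, 0, 0]]
    - [[0, 0, 0], [0, 0, 0]]
    - [[0, 0, 0], [0, 0, 0]]
    - [[0, 0, 0], [0, 0, 0]]

```text
time: 5.85
eef_pos: [0.4887, 0.3014, 0.1108]
tcp_rot: [0.188, -0.682, 0.682, -0.186]
contact_force: [-0.3, -0.3, -1.4]
opening: 0.173
```

```bash
python3 - <<'E'
from h import *
s=get_state();c=read_camera("wrist");cv2.imwrite("pics/w3.png",c["img"]);print(s["eef_pos"],s["qpos"],s["opening"],s["contact_force"]);move([.491,.302,.0225])
E
```

```text
[0.48867884 0.30140398 0.11082174] [ 3.76098645e-01  2.16913905e-01  1.92497753e+00 -2.61478230e-04
  1.00237379e+00  1.41123318e+00] 0.1726543901729503 [-0.3293662  -0.26955777 -1.3699367 ]
shift tool units [-0.019  0.739  0.003]
axes x,y,z world [[-0.86, -0.51, 0.002], [-0.002, -0.001, -1.0], [0.51, -0.86, -0.0]] jaw deg -59.337301058283536
```

View pics/w3.png

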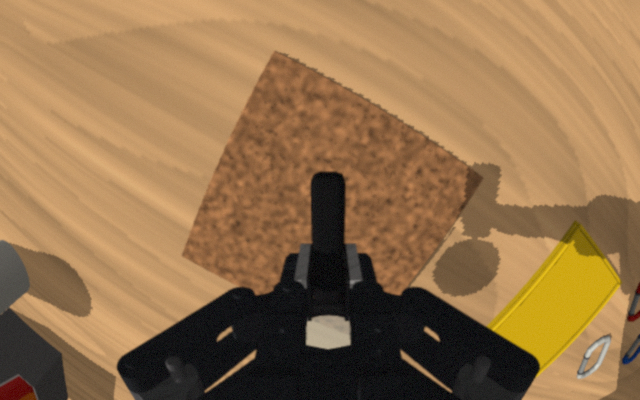

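Magnifier held, with the handle end at (328,173) and the lens at (328,332). The mat corners are at (275,51), (482,178) and (183,255).

```bash
python3 - <<'E'
from h import *
s=get_state();c=read_camera("wrist")
t=np.array([hit(c,u,.004,s) for u in[(482,178),(183,255)]]);print("mat",t.round(4),t.mean(0))
for z in (.10,.105,.11,.115):
    p=hit(c,(328,175),z,s);M=R.from_quat(s["tcp_rot"]).as_matrix();print(z,(M.T@(p-s["eef_pos"])).round(4))
E
```

```text
mat [[0.5735 0.1989 0.004 ]
 [0.3734 0.3904 0.004 ]] [0.47344134 0.29468057 0.004     ]
0.1 [-0.0453  0.0111 -0.0003]
0.105 [-0.0466  0.0061 -0.0003]
0.11 [-0.0478  0.0011 -0.0003]
0.115 [-0.0491 -0.0039 -0.0004]
```

Request:
send_rows:
  plan:
    - [[-0.025, 0.1, -0.005], [0, 0, 0]]
    - [[0, 0.2, 0], [0, 0, 0]]
    - [[0, 0.2, 0], [0, 0, 0]]
    - [[0, 0.12, 0], [0, 0, 0]]
    - [[0, 0.05, 0], [0, 0, 0]]
    - [[0, 0.03, 0], [0, 0, 0]]
    - [[0, 0, 0], [0, 0, 0]]
    - [[0, 0, 0], [0, 0, 0]]

```text
time: 6.75
eef_pos: [0.4927, 0.3045, 0.0292]
tcp_rot: [-0.187, 0.682, -0.682, 0.188]
contact_force: [-0.0, 0.4, -0.5]
opening: 0.172
```

Request:
send_rows:
  plan:
    - [[0.01, 0.03, 0], [0, 0, 0]]
    - [[0, 0.015, 0], [0, 0, 0]]
    - [[0, 0.01, 0], [0, 0, 0]]
    - [[0, 0, 0], [0, 0, 0]]
    - [[0, 0, 0], [0, 0, 0]]

```text
time: 7.25
eef_pos: [0.4909, 0.3036, 0.0217]
tcp_rot: [-0.187, 0.682, -0.682, 0.187]
contact_force: [0.2, -0.0, 1.4]
opening: 0.171
```

Request:
send_rows:
  plan:
    - [[0, 0, 0], [0, 0, 0]]
    - [[0, 0, 0], [0, 0, 0]]
    - [[0, 0, 0], [0, 0, 0]]
    - [[0, 0, 0], [0, 0, 0]]
    - [[0, 0, 0], [0, 0, 0]]
    - [[0, 0, 0], [0, 0, 0]]
    - [[0, -0.05, 0], [0, 0, 0]]
    - [[0, -0.15, 0], [0, 0, 0]]
    - [[0, -0.25, 0], [0, 0, 0]]
    - [[0, -0.3, 0], [0, 0, 0]]
    - [[0, -0.25, 0], [0, 0, 0]]
    - [[0, -0.15, 0], [0, 0, 0]]
  gripper: 0.4

```text
time: 8.45
eef_pos: [0.4921, 0.3041, 0.1634]
tcp_rot: [-0.186, 0.682, -0.682, 0.189]
contact_force: [0.5, 0.2, -0.2]
opening: 0.603
```

```bash
python3 - <<'E'
from h import *
s=get_state();c=read_camera("wrist");cv2.imwrite("pics/w4.png",c["img"]);print(s["eef_pos"],s["qpos"])
t=read_camera("top")["img"]
cv2.imwrite("pics/t4.png",cv2.resize(t[120:310,140:500],None,fx=2.2,fy=2.2,interpolation=cv2.INTER_CUBIC))
move([.6,-.23,.15])
E
```

```text
[0.49210853 0.30411734 0.16336083] [3.78216909e-01 1.54763347e-01 1.88943632e+00 2.75510235e-05
 1.09231117e+00 1.41271216e+00]
shift tool units [1.51  0.109 4.285]
axes x,y,z world [[-0.86, -0.511, -0.008], [0.007, 0.003, -1.0], [0.511, -0.86, 0.001]] jaw deg -59.27224376085195
```

View pics/w4.png

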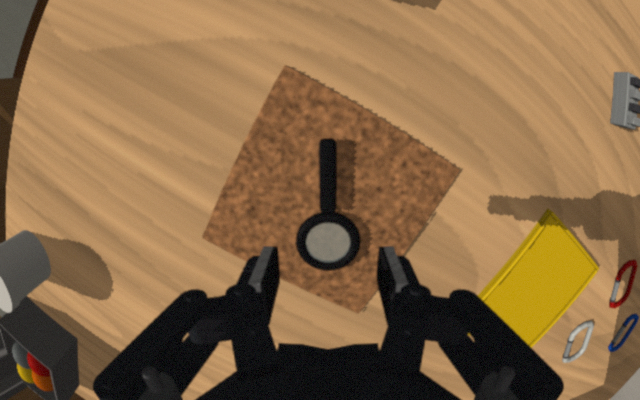

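The magnifier lies flat, centred on the mat: handle end (327,142), lens (328,241), mat corners (287,66), (462,170), (362,311) and (204,237). Next, the red carabiner.

Request:
send_rows:
  plan:
    - [[0.07, 0, 0.2], [0, 0, 0]]
    - [[0.13, 0, 0.37], [0, 0, 0]]
    - [[0.13, 0, 0.37], [0, 0, 0]]
    - [[0.13, 0, 0.37], [0, 0, 0]]
    - [[0.13, 0, 0.37], [0, 0, 0]]
    - [[0.13, 0, 0.37], [0, 0, 0]]
    - [[0.13, 0, 0.37], [0, 0, 0]]
    - [[0.13, 0, 0.37], [0, 0, 0]]
    - [[0.13, 0, 0.37], [0, 0, 0]]
    - [[0.13, 0, 0.37], [0, 0, 0]]
    - [[0.13, 0, 0.37], [0, 0, 0]]
    - [[0.13, 0, 0.37], [0, 0, 0]]
  gripper: 0.0

```text
time: 9.75
eef_pos: [0.5972, -0.2305, 0.1577]
tcp_rot: [-0.188, 0.683, -0.681, 0.187]
contact_force: [0.9, 0.9, -0.3]
opening: 1.001
```

Request:
send_rows:
  plan:
    - [[0, 0, 0.03], [0, 0, 0]]
    - [[0, 0, 0], [0, 0, 0]]
    - [[0, 0, 0], [0, 0, 0]]

```text
time: 10.05
eef_pos: [0.599, -0.2307, 0.1581]
tcp_rot: [-0.188, 0.683, -0.681, 0.187]
contact_force: [0.1, 0.5, 0.3]
opening: 1.0
```

```bash
python3 - <<'E'
from h import *
s=get_state();c=read_camera("wrist");cv2.imwrite("pics/w5.png",c["img"]);print(s["eef_pos"],s["qpos"],s["opening"])
move([.6067,-.229,.05])
E
```

```text
[ 0.59897078 -0.23070539  0.15809833] [-5.25648686e-01  2.96814118e-01  1.72984398e+00  4.17124496e-04
  1.11775703e+00  5.08302140e-01] 1.000031338282379
shift tool units [-0.061  0.904  0.025]
axes x,y,z world [[-0.859, -0.512, 0.001], [-0.002, 0.001, -1.0], [0.512, -0.859, -0.002]] jaw deg -59.208717922742785
```

View pics/w5.png

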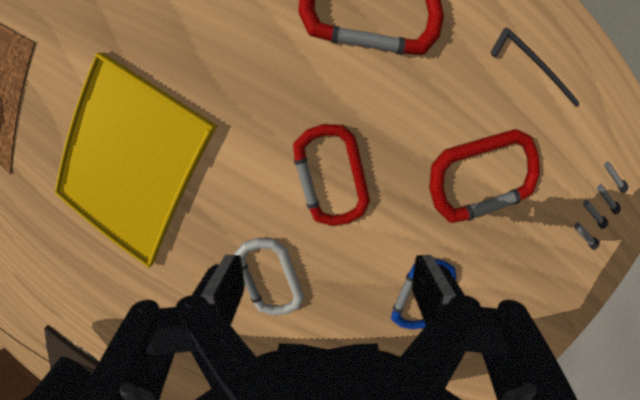

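The small red carabiner is at about (332,174): top end (324,125), bottom (338,225), left side (294,150)–(309,210), right side (356,139)–(370,200). Silver is at (270,277), blue at (425,293), and both bigger reds are clear.

```bash
python3 - <<'E'
from h import *
s=get_state();c=read_camera("wrist");im=c["img"].astype(int)
m=((im[:,:,2]>90)&(im[:,:,1]<70)&(im[:,:,0]<70)).astype(np.uint8)
m[:,:285]=0;m[:,380:]=0;m[:115]=0;m[235:]=0
# add grey gate by convex hull
pts=np.argwhere(m)[:,::-1].astype(np.float32)
W=np.array([hit(c,p,.0055,s)[:2] for p in cv2.convexHull(pts).reshape(-1,2)],np.float32)
(cx,cy),(w,h),a=cv2.minAreaRect(W*1000);print(len(pts),cx,cy,w,h,a)
for uv in[(324,125),(338,225),(294,150),(309,210),(356,139),(370,200)]:print(hit(c,uv,.0055,s).round(4))
E
```

```text
1943 610.9173583984375 -231.758544921875 98.76219177246094 66.3680648803711 45.76020431518555
[ 0.6455 -0.1978  0.0055]
[ 0.569  -0.2592  0.0055]
[ 0.6118 -0.1858  0.0055]
[ 0.568  -0.2269  0.0055]
[ 0.6496 -0.2292  0.0055]
[ 0.607  -0.2721  0.0055]
```

```bash
python3 - <<'E'
from h import *
c=read_camera("wrist");m=c["mount"]
def tool(uv,z):
    x,y=uv[0]-c["cx"],uv[1]-c["cy"];r=np.hypot(x,y);t=r/c["fx"];d=m[:3,:3]@np.array([x/r*np.sin(t),y/r*np.sin(t),np.cos(t)])
    o=m[:3,3];return (o+d*(z-o[2])/d[2]).round(4)
print("open1",tool((241,257),-.0425),tool((416,257),.0425))
print("open.6",tool((276,248),-.0255),tool((379,248),.0255))
print("open.17",tool((304,247),-.0075),tool((352,247),.0075))
move([.608,-.229,.05])
E
```

```text
open1 [-0.0074  0.0007 -0.0425] [-0.0074  0.0008  0.0425]
open.6 [-0.0107  0.0049 -0.0255] [-0.0078  0.0106  0.0255]
open.17 [-0.0375 -0.0455 -0.0075] [-0.0333 -0.0374  0.0075]
shift tool units [-0.067  0.909  0.028]
axes x,y,z world [[-0.859, -0.512, 0.0], [-0.001, 0.001, -1.0], [0.512, -0.859, -0.001]] jaw deg -59.17013451334668
```

Request:
send_rows:
  plan:
    - [[-0.03, 0.1, 0.015], [0, 0, 0]]
    - [[-0.037, 0.2, 0.013], [0, 0, 0]]
    - [[0, 0.25, 0], [0, -0.019, 0]]
    - [[0, 0.2, 0], [0, -0.019, 0]]
    - [[0, 0.15, 0], [0, 0, 0]]
    - [[0, 0.05, 0], [0, 0, 0]]
    - [[0, 0, 0], [0, 0, 0]]
    - [[0, 0, 0], [0, 0, 0]]

```text
time: 11.0
eef_pos: [0.6092, -0.2311, 0.0467]
tcp_rot: [0.266, -0.654, 0.655, -0.267]
contact_force: [-0.4, 0.0, 0.2]
opening: 0.999
```

```bash
python3 - <<'E'
from h import *
s=get_state();c=read_camera("wrist");cv2.imwrite("pics/w6.png",c["img"]);print(s["eef_pos"],s["qpos"],s["opening"])
move([.608,-.229,.009])
E
```

```text
[ 0.60924956 -0.23111508  0.04673237] [-5.18040950e-01  4.54796922e-01  1.75113035e+00 -1.61154845e-05
  9.33474952e-01  2.78661653e-01] 0.9988738806894941
shift tool units [-0.004  0.319 -0.023]
axes x,y,z world [[-0.715, -0.699, -0.001], [0.003, -0.002, -1.0], [0.699, -0.715, 0.003]] jaw deg -45.641956721184854
```

View pics/w6.png

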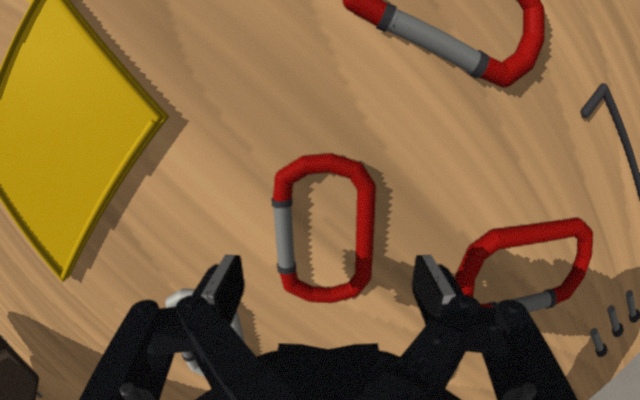

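The small red carabiner lies between the fingers and parallel to them (left side column 275–282, right side 372, ends at rows 155 and 302). The large red's nearest edge is at (462,280), so I'm checking that clearance.

```bash
python3 - <<'E'
from h import *
s=get_state();c=read_camera("wrist");M=R.from_quat(s["tcp_rot"]).as_matrix()
for n,uv in dict(redB=(462,280),redB2=(480,245),silv=(172,300),silv2=(245,330),top=(325,155),bot=(325,302),Lt=(274,195),Lb=(281,275),Rt=(374,190),Rb=(371,270)).items():
    print(n,(M.T@(hit(c,uv,.0055,s)-s["eef_pos"])*1000).round(1))
E
```

```text
redB [36.1 42.  93.2]
redB2 [  8.9  42.  101.5]
silv [  56.1   41.3 -116.9]
silv2 [ 79.   41.5 -61.9]
top [-49.3  41.8  -2.1]
bot [49.8 41.7 -2.4]
Lt [-26.   41.7 -31.7]
Lb [ 28.2  41.6 -30.8]
Rt [-29.1  41.8  26. ]
Rb [24.3 41.8 27.2]
```

Request:
send_rows:
  plan:
    - [[0, 0.12, -0.02], [0, 0, 0]]
    - [[0, 0.12, 0], [0, 0, 0]]
    - [[0, 0.06, 0], [0, 0, 0]]
    - [[0, 0, 0], [0, 0, 0]]
    - [[0, 0, 0], [0, 0, 0]]

```text
time: 11.6
eef_pos: [0.6064, -0.2289, 0.0089]
tcp_rot: [-0.267, 0.655, -0.654, 0.267]
contact_force: [0.2, -0.7, 0.5]
opening: 0.998
```

Request:
send_rows:
  plan:
    - [[0, 0, 0], [0, 0, 0]]
    - [[0, 0, 0], [0, 0, 0]]
    - [[0, 0, 0], [0, 0, 0]]
    - [[0, 0, 0], [0, 0, 0]]
    - [[0, 0, 0], [0, 0, 0]]
    - [[0, 0, 0], [0, 0, 0]]
  gripper: 1.0
  grip_force: 40

```text
time: 12.2
eef_pos: [0.6075, -0.2295, 0.0107]
tcp_rot: [0.267, -0.654, 0.655, -0.268]
contact_force: [0.4, -0.2, 6.0]
opening: 0.677
```

Request:
send_rows:
  plan:
    - [[0, -0.05, 0], [0, 0, 0]]
    - [[0, -0.1, 0], [0, 0, 0]]
    - [[0, -0.2, 0], [0, 0, 0]]
    - [[0, -0.25, 0], [0, 0, 0]]
    - [[0, -0.15, 0], [0, 0, 0]]
    - [[0, 0, 0], [0, 0, 0]]
    - [[0, 0, 0], [0, 0, 0]]

```text
time: 12.9
eef_pos: [0.6064, -0.2289, 0.0993]
tcp_rot: [-0.267, 0.655, -0.655, 0.267]
contact_force: [-0.5, 0.9, -2.0]
opening: 0.68
```

```bash
python3 - <<'E'
from h import *
s=get_state();c=read_camera("wrist");cv2.imwrite("pics/w7.png",c["img"]);print(s["eef_pos"],s["opening"])
move([.507,-.022,.1])
E
```

```text
[ 0.60635933 -0.2288708   0.09927538] 0.6797452815800328
shift tool units [-0.616 -0.012 -1.805]
axes x,y,z world [[-0.714, -0.7, 0.001], [-0.002, 0.001, -1.0], [0.7, -0.714, -0.002]] jaw deg -45.599242079569855
```

View pics/w7.png

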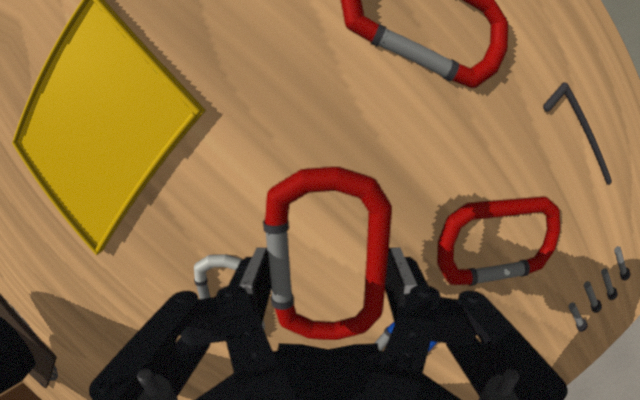

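The small red carabiner is held centred and level between the pads, ends at rows 168 and 338. I'm carrying it to the tray.

Request:
send_rows:
  plan:
    - [[-0.04, 0, -0.12], [0, 0, 0]]
    - [[-0.08, 0, -0.23], [0, 0, 0]]
    - [[-0.1, 0, -0.29], [0, 0, 0]]
    - [[-0.1, 0, -0.3], [0, 0, 0]]
    - [[-0.1, 0, -0.3], [0, 0, 0]]
    - [[-0.1, 0, -0.3], [0, 0, 0]]
    - [[-0.07, 0, -0.19], [0, 0, 0]]
    - [[-0.02, 0, -0.07], [0, 0, 0]]
    - [[0, 0, 0], [0, 0, 0]]
    - [[0, 0, 0], [0, 0, 0]]

```text
time: 13.95
eef_pos: [0.5081, -0.0239, 0.0994]
tcp_rot: [0.267, -0.655, 0.655, -0.267]
contact_force: [-0.3, -0.3, -1.1]
opening: 0.681
```

```bash
python3 - <<'E'
from h import *
s=get_state();print(s["eef_pos"],s["opening"],s["contact_force"])
for i in range(4): move([.5065,-.022,.0145]); read_camera("wrist")
E
```

```text
[ 0.50807812 -0.0239272   0.09937551] 0.6810650579269175 [-0.25614147 -0.34663011 -1.10464279]
shift tool units [-0.002  0.707 -0.021]
axes x,y,z world [[-0.714, -0.7, 0.0], [0.0, -0.0, -1.0], [0.7, -0.714, 0.0]] jaw deg -45.60007986082834
shift tool units [-0.002  0.709 -0.025]
axes x,y,z world [[-0.715, -0.699, -0.0], [0.0, -0.0, -1.0], [0.699, -0.715, 0.001]] jaw deg -45.637953486750675
shift tool units [-0.003  0.709 -0.027]
axes x,y,z world [[-0.715, -0.699, -0.0], [0.001, -0.0, -1.0], [0.699, -0.715, 0.001]] jaw deg -45.670452343130684
shift tool units [-0.003  0.709 -0.027]
axes x,y,z world [[-0.715, -0.699, -0.0], [0.0, -0.0, -1.0], [0.699, -0.715, 0.001]] jaw deg -45.67549496021471
```

Request:
send_rows:
  plan:
    - [[0, 0.1, -0.02], [0, 0, 0]]
    - [[0, 0.2, 0], [0, 0, 0]]
    - [[0, 0.2, 0], [0, 0, 0]]
    - [[0, 0.1, 0], [0, 0, 0]]
    - [[0, 0.05, 0], [0, 0, 0]]
    - [[0, 0.03, 0], [0, 0, 0]]
    - [[0, 0, 0], [0, 0, 0]]
    - [[0, 0, 0], [0, 0, 0]]
    - [[0, 0, 0], [0, 0, 0]]

```text
time: 15.05
eef_pos: [0.507, -0.022, 0.0189]
tcp_rot: [0.267, -0.654, 0.655, -0.268]
contact_force: [-0.4, -0.3, -1.4]
opening: 0.681
```

Request:
send_rows:
  plan:
    - [[0, 0.015, 0], [0, 0, 0]]
    - [[0, 0.01, 0], [0, 0, 0]]
    - [[0, 0.01, 0], [0, 0, 0]]
    - [[0, 0, 0], [0, 0, 0]]
    - [[0, 0, 0], [0, 0, 0]]

```text
time: 15.55
eef_pos: [0.5066, -0.0219, 0.0156]
tcp_rot: [-0.267, 0.655, -0.655, 0.267]
contact_force: [-5.0, 1.3, 11.9]
opening: 0.678
```

Contact at 12 N, so I'm releasing and lifting.

Request:
send_rows:
  plan:
    - [[0, 0, 0], [0, 0, 0]]
    - [[0, 0, 0], [0, 0, 0]]
    - [[0, 0, 0], [0, 0, 0]]
    - [[0, 0, 0], [0, 0, 0]]
    - [[0, 0, 0], [0, 0, 0]]
    - [[0, -0.05, 0], [0, 0, 0]]
    - [[0, -0.15, 0], [0, 0, 0]]
    - [[0, -0.25, 0], [0, 0, 0]]
    - [[0, -0.3, 0], [0, 0, 0]]
    - [[0, -0.3, 0], [0, 0, 0]]
    - [[0, -0.15, 0], [0, 0, 0]]
    - [[0, 0, 0], [0, 0, 0]]
  gripper: 0.0

```text
time: 16.75
eef_pos: [0.5085, -0.0223, 0.1618]
tcp_rot: [0.265, -0.653, 0.656, -0.27]
contact_force: [-0.2, 0.7, -0.7]
opening: 1.001
```

```bash
python3 - <<'E'
from h import *
s=get_state();c=read_camera("wrist");a=c["img"]
t=read_camera("scene")["img"]
b=cv2.resize(t[90:310,160:540],None,fx=640/380,fy=640/380,interpolation=cv2.INTER_CUBIC)
v=np.vstack([a,b]);cv2.imwrite("pics/f.png",cv2.resize(v,None,fx=.77,fy=.77,interpolation=cv2.INTER_AREA));print(v.shape,s["eef_pos"],s["contact_force"])
E
```

```text
(771, 640, 3) [ 0.5084536  -0.02229103  0.16182625] [-0.22016443  0.70210032 -0.68514381]
```

View pics/f.png

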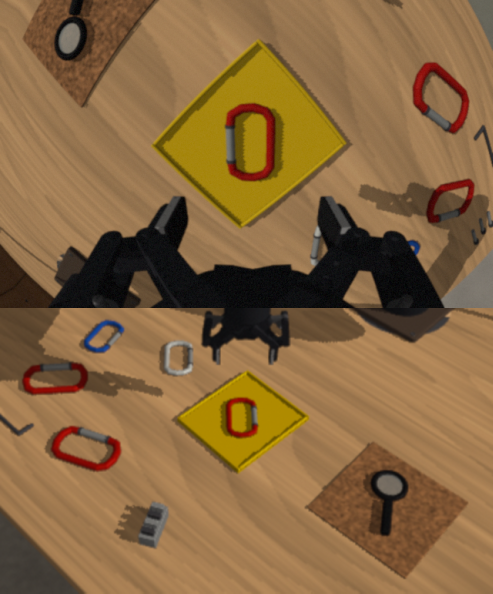

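The red carabiner lies flat in the middle of the tray at (250,142). The magnifier is flat on the mat at (388,500), and the blue and silver carabiners haven't moved. The arm is clear, so I'm handing in.

```bash
python3 -c "
from plant import *
print(sign_off())"
```

```text
the job is handed in; nothing more can be done
None
```

The job is done and handed in after about 17 s of the 67 s allowed. I lifted the magnifier out of the tray and laid it flat on the middle of the cork mat. I then took the smallest red carabiner and laid it flat in the middle of the tray.

- **Final pictures:** the last wrist and scene views show both items lying flat and centred by eye. The blue and silver carabiners are where they were.
- **Robot at hand-in:** the gripper was open, about 16 cm above the shelf, with no contact force beyond sensor noise.
- **Forces:** the highest reading I saw was about 13 N at the wrist, when the carabiner touched the tray floor. Forces were only read at the end of each move.
- **Small disagreements:** camera-based positions of the mat and tray centres differed by up to about 3 mm between views. The handle-to-lens distance measured about 4 mm short of the nominal 104 mm. Neither affected the grips.

No checks failed.

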